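# Index the inspection microscope over the connector

### The arm

A 6-joint arm with a two-finger parallel gripper is mounted at the origin on a cart in front of the work surface, level with it; the furniture and walls round the work are solid. World frame = base frame: x ahead of the robot, y to its left, z up, the work surface at z = 0. Lengths are in mm, angles in rad, forces in N, time in s.
With the tool pointing down it reaches from about 275 to 825 mm from the base axis. Payload 5.2 kg.
Tool frame: the origin (TCP) lies at the very end of the fingers, on their centre line; the grasp point (between the pads) lies 19 mm behind it; z points along the fingers, y is the line along which they close (so a half turn about z gives the same grasp; the last joint's range is limited). The gripper opens to 93 mm and grips with 3 to 60 N. Pads are 15 mm wide; open, the fingers measure 128 mm over their backs; the gripper's body (75 mm by 188 mm) begins 65 mm behind the grasp point.
Start: joints at [-1.382, 0.259, 1.535, -0, 1.348, -0.203], TCP at [210.04, -508.319, 218.653] pointing down, gripper open.
Joint ranges: [-3.14, 3.14], [-0.91, 2.08], [0.19, 2.58], [-1.22, 4.36], [0.22, 2.71], [-3.12, 3.12]. Speed limits (rad/s): [2.57, 2.57, 3.14, 3.14, 3.14, 3.14].

### API

Orientations are given as [roll, pitch, yaw] about the fixed x, y, z axes, in that order (R = Rz(yaw) Ry(pitch) Rx(roll)).
In Python, from bench import robot, camrig, workorder, eoat gives the robot as it stands (robot), with the cameras (camrig), the job (workorder) and the gripper (eoat). Calls block until the motion is done:
- robot.move_ptp(position, orientation): joint-space move of the TCP to a pose.
- robot.move_linear(position, ori=None, speed=150, f_stop=None): straight line of the TCP; ori=None keeps the orientation; speed is the mean speed in mm/s. With f_stop (N) it stops when the force on the tool has changed by that much, and returns True; else False.
- robot.move_j(angles): joint-space move.
- eoat.move_gripper(opening): opening from 0.0 (shut) to 1.0 (fully open); the grip force is fixed at half the most; returns when the fingers have stopped.
- robot.sleep(seconds).
- robot.inverse_kinematics(position, orientation): joint angles nearest the present ones, or None.
- camrig.get_image(name): name is "side" or "top" or "wrist"; returns a dict with "img" (480x640x3 uint8, blue, green, red), "fovy" (degrees; the focal length in pixels is half the picture's height over the tangent of half this angle, whatever the lens; pixels are square), "cx", "cy" (the principal point, pixels), "eye" and "orientation" of the camera in the world. Camera axes: x right, y down, z forward; pixel columns grow to the right and rows downward; lengths in mm; the calibration is good to about 2 mm. A picture is of the moment at which its call begins. There is no depth.
A pose or a line that the arm cannot do raises robot.MotionError and nothing moves.
- workorder.hand_in(): hands the job in; it is judged then, once.
Readings, each from a call of its own:
- robot.current_t(): time.
- robot.current_qpos(): joint angles.
- robot.current_joint_vel(): joint speeds.
- robot.current_joint_efforts(): joint torques, N m.
- robot.current_tcp_pos(): TCP position.
- robot.current_eef_rot(): TCP orientation.
- robot.current_contact_force(): force on the tool from outside, world axes, zero at the start.
- robot.current_ft_torque(): the same for the moment, N m.
- robot.current_gripper_width(): opening from 0.0 (shut) to 1.0 (fully open).
- robot.current_finger_force(): force on a finger pad.
Only numpy, scipy, OpenCV 4.12 (cv2) and the standard library are available. Lean on these libraries where they do the work, as an engineer would, in place of code of your own. Each camera call takes 0.05 s, during which the arm holds its last target. There are 200 camera calls.

### The job

The inspection microscope is locked over the steel punch in the middle nest of its stand; bring it over the white connector housing in the neighbouring nest (the one farther from you or the one nearer to you). Hook a fingertip through the red pull ring, lift the spring index pin clear, swing the arm one hole over by the ring, let the pin drop fully home in that hole, then take the fingers out and stay clear. Do not pinch or force the ring, do not push on the microscope, and leave the three parts in their nests and the other things on the table where they are.

Things in the scene. Friction and masses are not known exactly. Their poses are not given: they have to be found in the camera images.
- inspection_stand: Inspection stand: fan-shaped dark steel base, 12 mm thick, screwed to the table, pivot post at its narrow right-hand end. Origin: on the vertical pivot axis, at table height; -x points from the pivot to the middle of the wide end (to the robot's left), +y away from the robot, z up. Three rubber nests on it, 86 mm from the pivot at -20, 0, +20 degrees (+ is away from the robot), tops at z = 15 mm.
- hole_far (a point): Mouth of the index hole farthest from the robot. A bright steel segment (30 mm wide, 12 mm thick, top 52 mm above the table) curves along the stand's wide end, 170 mm from the pivot, with three vertical 10 mm holes in bronze bushings at -20, 0 and +20 degrees; the flat metal between them holds a lowered pin up.
- hole_middle (a point): Mouth of the middle index hole, in which the pin stands at the start.
- hole_near (a point): Mouth of the index hole nearest to the robot.
- swing_arm (a joint): Angle of the aluminium arm (its top 68 mm above the table) about the pivot, rad: 0 = middle hole and nest, +0.349 = far hole (+y of the stand), -0.349 = near hole, stops at +-0.436. Light friction (0.1 N m): it stays where it is left. While the pin is in a hole the arm is locked, with about 1 mm play either way at the pin.
- index_pin (a joint): Lift of the 8 mm round-tipped index pin, m: 0 = home, tip 11 mm deep in the hole; from 0.011 it is clear of the hole; 0.016 = upper stop. A spring presses it down (about 5 N at home, 8 N at the top). Let down between two holes it rests on the segment at about 0.011 and falls home when the arm brings it over a hole.
- pull_ring: Red ring of 6 mm wire fixed on the pin, 50 mm inside. Origin: its centre, 150 mm from the pivot, 118 mm above the table when home. x: level, to the pivot; z up; turns with the arm. It leans 45 degrees: lowest point on the pin, 20 mm to -x and 20 mm below the centre; highest 20 mm to +x and above; so it opens upward and away from the pivot, for a finger tilted about 40 degrees from vertical.
- microscope: Black upright inspection microscope, 33 mm diameter (45 mm at its collar), 82 mm tall, fixed in the arm 86 mm from the pivot; its barrel begins 47 mm behind the ring's centre. Not to be pushed. Origin: middle of its lens at its lower end, 46 mm above the table; it looks straight down.
- housing_1: White nylon connector housing, 20 x 28 x 14 mm, lying loose in the far or the near nest: the part to be inspected next. Origin: centre of its underside.
- die_block: Grey steel die block with two small holes, 24 x 32 x 18 mm, lying loose in the other outer nest. Origin: centre of its underside. Leave it.
- punch: Grey steel punch, 46 x 14 x 9 mm, lying loose in the middle nest. Origin: centre of its underside. Leave it.
- terminal_press: Large grey bench press fixed on the table behind and to the right of the stand. Its foot begins at x = 0.59 m, y below 0.015 m; its wide head, 0.28 to 0.6 m above the table, reaches forward to x = 0.56 m between y = -0.26 and +0.04 m, a card on its side to y = +0.13 m. Keep the arm and gripper clear of it. Origin: a point of its foot.
- tweezers: Steel tweezers, 125 mm long, loose on the table; leave them. Origin: centre of the underside.
- tin: round white tin with a red lid, 49 mm diameter, 27 mm tall, loose on the table; leave it. Origin: centre of the underside.
- bolt_1: steel bolt standing on its head, 34 mm tall, loose on the table; leave it. Origin: centre of the underside.

How it is judged:
By the outcome, as a careful person would: the job done as asked, in the order asked, and still so for the second after the job is handed in, with the robot touching nothing.
It also fails if it takes over 42 s, if anything falls off the work surface, if the arm or the gripper's body presses on something with over 40 N, if the wrist force passes 120 N, or if a joint passes its speed limit or range.

## Working session

There is one attempt and no reset: what is moved stays moved. The work goes in short steps, each a Python script; the robot and the scene stay as the last script left them, time stands still between calls to the robot, and variables do not carry over. Pictures are saved under pics/ and viewed, at most 10 in all, crops included, and the job is handed in when it is done.

```bash
ls; mkdir -p pics
python3 - <<'E'
from bench import robot, camrig, workorder, eoat
import cv2
for n in ("side","top"):
    d=camrig.get_image(n); cv2.imwrite(f"pics/{n}0.png",d["img"]); print(n,d["fovy"],d["cx"],d["cy"],d["eye"],d["orientation"])
print(robot.current_t(),robot.current_tcp_pos(),robot.current_eef_rot())
E
```

```text
bench.py
pics
side 47.72954122036499 313.45640944026684 243.73458773872045 [1159.62286547  432.82207478  726.46911679] [-2.32765856 -0.00579938  2.0868835 ]
top 51.459621863851105 324.63130360228604 240.05837057751842 [ 550.56362489  123.7606566  1135.34871429] [-3.08829968  0.00430507 -1.54320706]
0.1 [ 209.92886789 -507.84379115  217.89482943] [-3.14001351e+00 -3.03145591e-04  3.91776343e-01]
```

View pics/top0.png

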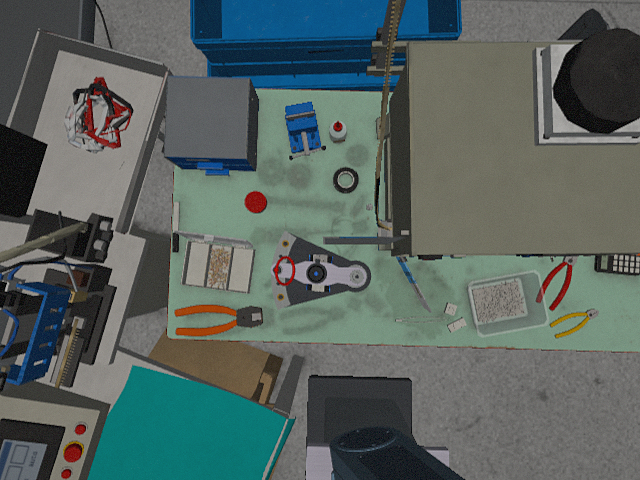

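View pics/side0.png

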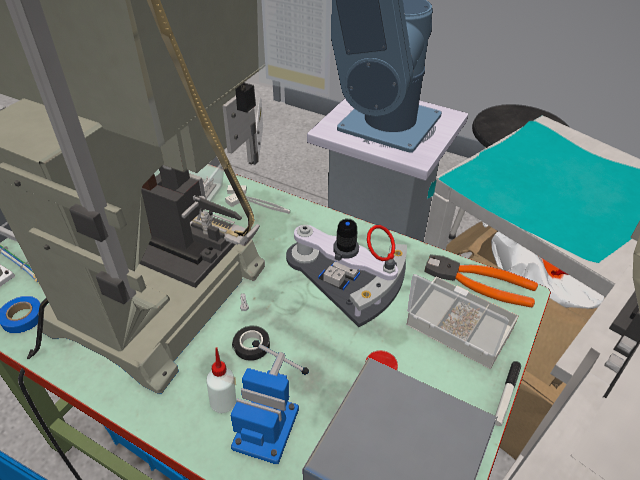

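Run:
```python
import cv2,numpy as np
t=cv2.imread("pics/top0.png"); s=cv2.imread("pics/side0.png")
a=cv2.resize(t[220:320,260:385],None,fx=6,fy=6,interpolation=cv2.INTER_CUBIC); cv2.imwrite("pics/topc.png",a)
b=cv2.resize(s[205:335,275:420],None,fx=4.6,fy=4.6,interpolation=cv2.INTER_CUBIC)[:600]; cv2.imwrite("pics/sidec.png",b)
```

```text
(no output)
```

View pics/topc.png

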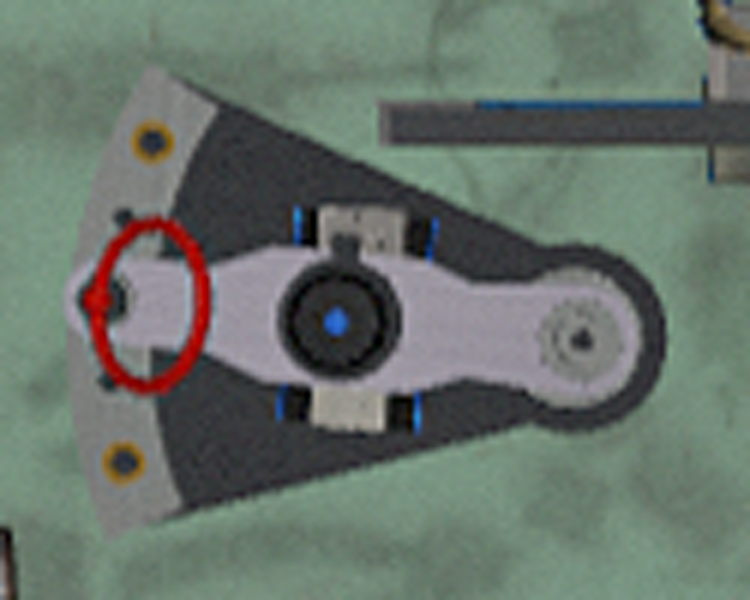

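View pics/sidec.png

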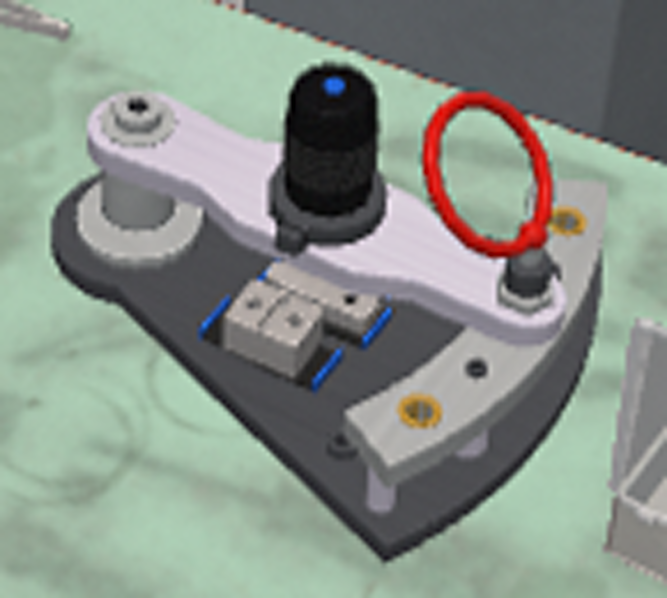

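```bash
cat > h.py <<'E'
import numpy as np
from scipy.spatial.transform import Rotation as R
from scipy.optimize import least_squares
CAM={"side":(47.72954122036499,313.45640944026684,243.73458773872045,[1159.62286547,432.82207478,726.46911679],[-2.32765856,-0.00579938,2.0868835]),
"top":(51.459621863851105,324.63130360228604,240.05837057751842,[550.56362489,123.7606566,1135.34871429],[-3.08829968,0.00430507,-1.54320706])}
def proj(cam,P):
    fv,cx,cy,e,o=cam; f=240/np.tan(np.radians(fv/2))
    p=(np.atleast_2d(P)-e)@R.from_euler("xyz",o).as_matrix()
    return np.c_[cx+f*p[:,0]/p[:,2],cy+f*p[:,1]/p[:,2]]
def tri(obs):
    r=least_squares(lambda P:np.concatenate([(proj(c,P)-uv)[0] for c,uv in obs]),[480,150,60])
    return r.x,np.abs(r.fun).max()
def stand(px,py,psi,r,th,z):  # psi = world angle of stand x axis
    x,y=-r*np.cos(th),r*np.sin(th)
    c,s=np.cos(psi),np.sin(psi)
    return np.array([px+c*x-s*y,py+s*x+c*y,z])
E
python3 - <<'E'
from h import *
T=lambda x,y:(np.array([x,y])+.5)/6-.5+[260,220]
S=lambda x,y:(np.array([x,y])+.5)/4.6-.5+[275,205]
pts={"far":(T(152,141),S(420,411)),"near":(T(123,463),S(568,222)),"ringc":(T(150,305),S(488,174)),"pivtop":(T(582,340),S(138,105)),"scopetop":(T(337,322),S(334,86)),"ringpin":(T(97,298),S(532,237))}
for k,(a,b) in pts.items():
    print(k,*tri([(CAM["top"],a),(CAM["side"],b)]))
# fit stand pose: pivot x,y,psi from holes (z=52) & ring center
def res(q):
    o=[]
    for k,P in (("far",stand(*q,170,.349,52)),("near",stand(*q,170,-.349,52)),("ringc",stand(*q,150,0,118)),("scopetop",stand(*q,86,0,128))):
        o+=[(proj(CAM["top"],P)-pts[k][0])[0],(proj(CAM["side"],P)-pts[k][1])[0]]
    return np.concatenate(o)
r=least_squares(res,[480,60,-1.57]);print(r.x,r.fun.round(1))
for n,a in (("ring",(150,0,118)),("far",(170,.349,52)),("near",(170,-.349,52))): print(n,stand(*r.x,*a))
E
```

```text
far [598.64520878 217.64267258  51.8379903 ] 0.6088014933609998
near [481.87294215 224.86297006  51.25557177] 0.7987032203462832
ringc [539.86477298 210.98022379 117.54110442] 0.6737107962666187
pivtop [531.31877351  61.25816104  77.46826544] 0.5591323148150877
scopetop [536.00899206 146.86904582 128.29844877] 0.6162670670262287
ringpin [541.60867039 231.11620372  97.36505691] 0.6457786341423457
[530.65059977  61.49084959  -1.63262552] [-0.5  0.3 -0.6 -0.2 -0.7  0.  -1.  -0.2 -0.8  0.2 -0.4 -0.1 -0.8  0.3
 -0.3  0.2]
ring [539.91907101 211.20422722 118.        ]
far [598.54344241 217.34514667  52.        ]
near [482.49979539 224.52918875  52.        ]
```

```bash
cat >> h.py <<'E'
Q=(530.65,61.49,-1.6326)
def pose(th,along,lift=0,sgn=1,tilt=40,up=0):
    """TCP pose: ring centre at arm angle th, 'along' mm beyond it on the finger axis"""
    t=np.radians(tilt); a=Q[2]-th
    xs=np.array([np.cos(a),np.sin(a),0]); zs=np.array([0,0,1.])
    d=np.sin(t)*xs-np.cos(t)*zs
    y=sgn*np.array([-xs[1],xs[0],0])
    M=np.c_[np.cross(y,d),y,d]
    return stand(*Q,150,th,118+lift)+along*d, R.from_matrix(M).as_euler("xyz")
E
python3 - <<'E'
from h import *
from bench import robot, camrig, workorder, eoat
np.set_printoptions(precision=2,suppress=True)
for s in (1,-1):
  for a in ((0,-80,0),(0,22,0),(0,22,25),(-.349,22,25),(-.349,-80,0)):
    p,o=pose(*a,sgn=s); print(s,a,p,o,robot.inverse_kinematics(p,o))
print(robot.inverse_kinematics([300,120,320],[np.pi,0,0.4]))
E
```

```text
1 (0, -80, 0) [543.09 262.53 179.28] [3.14 0.7  1.51] [ 0.58  0.7   1.14 -0.55  1.74  0.67]
1 (0, 22, 0) [539.04 197.09 101.15] [3.14 0.7  1.51] [ 0.5   0.7   1.35 -0.57  1.53  0.72]
1 (0, 22, 25) [539.04 197.09 126.15] [3.14 0.7  1.51] [ 0.5   0.67  1.33 -0.57  1.56  0.7 ]
1 (-0.349, 22, 25) [492.17 191.78 126.15] [3.14 0.7  1.86] [ 0.59  0.51  1.63 -0.69  1.31  0.59]
1 (-0.349, -80, 0) [473.59 254.66 179.28] [3.14 0.7  1.86] [ 0.69  0.5   1.49 -0.63  1.49  0.57]
-1 (0, -80, 0) [543.09 262.53 179.28] [-3.14 -0.7  -1.63] [ 0.58  0.7   1.14 -0.55  1.74 -2.47]
-1 (0, 22, 0) [539.04 197.09 101.15] [-3.14 -0.7  -1.63] [ 0.5   0.7   1.35 -0.57  1.53 -2.42]
-1 (0, 22, 25) [539.04 197.09 126.15] [-3.14 -0.7  -1.63] [ 0.5   0.67  1.33 -0.57  1.56 -2.44]
-1 (-0.349, 22, 25) [492.17 191.78 126.15] [ 3.14 -0.7  -1.28] [ 0.59  0.51  1.63 -0.69  1.31 -2.55]
-1 (-0.349, -80, 0) [473.59 254.66 179.28] [ 3.14 -0.7  -1.28] [ 0.69  0.5   1.49 -0.63  1.49 -2.57]
[ 0.03 -0.23  1.79 -0.    1.58  1.2 ]
```

Run:
```python
from h import *
from bench import robot, camrig, workorder, eoat
import cv2
robot.move_j([0.3,-0.15,1.79,-0.3,1.5,0.5])
eoat.move_gripper(0.0)
robot.move_ptp(*pose(0,-80))
d=camrig.get_image("wrist"); cv2.imwrite("pics/w1.png",d["img"]); print(d["fovy"],d["cx"],d["cy"],d["eye"],d["orientation"])
print(robot.current_t(),robot.current_tcp_pos()-pose(0,-80)[0],robot.current_contact_force(),robot.current_gripper_width())
c=(d["fovy"],d["cx"],d["cy"],d["eye"],d["orientation"])
for a in ((150,0,118),(170,.349,52),(170,-.349,52),(150,0,118)): print(proj(c,stand(*Q,*a)))
print("tip",proj(c,pose(0,0)[0]))
```

```text
69.94361983353176 320.88834907202653 243.9487741639328 [555.53295383 430.87561259 254.07669379] [ 2.14532110e+00 -1.80119229e-03 -6.19993978e-02]
5.0333 [ 0.29044231 -0.46153094  2.01181421] [0.35404632 0.06506713 0.52845825] 0.00479698487490495
[[317.94176641 251.17101547]]
[[387.69363591 177.67040481]]
[[248.44696035 177.87388163]]
[[317.94176641 251.17101547]]
tip [[317.94176641 251.17101547]]
```

View pics/w1.png

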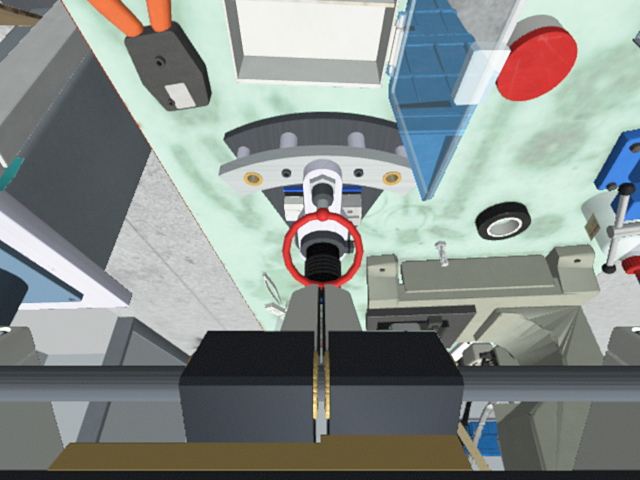

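```bash
cat >> h.py <<'E'
def perp(th,tilt=40):
    t=np.radians(tilt); a=Q[2]-th
    return np.array([np.cos(a)*np.cos(t),np.sin(a)*np.cos(t),np.sin(t)])
E
python3 - <<'E'
from h import *
from bench import robot, camrig, workorder, eoat
import cv2
np.set_printoptions(precision=2,suppress=True)
i=cv2.imread("pics/w1.png"); print(i[202:214,287:300].mean((0,1)),i[202:214,346:358].mean((0,1)))
p,o=pose(0,25)
print(robot.move_linear(p,o,speed=60,f_stop=4)); print(robot.current_tcp_pos()-p,robot.current_contact_force())
f0=robot.current_contact_force()
print(robot.move_linear(p+14*perp(0),o,speed=15,f_stop=2.5))
q=robot.current_tcp_pos(); print((q-p)@perp(0),q-p,robot.current_contact_force()-f0,robot.current_t())
d=camrig.get_image("wrist"); cv2.imwrite("pics/w2.png",d["img"][130:430,170:470])
E
```

```text
[223.31 228.24 226.28] [171.9  173.9  172.17]
False
[0.15 0.26 0.24] [-0.08  1.63 -0.15]
True
9.72239569200086 [-0.57 -7.59  6.05] [ 0.88 -0.69  0.45] 7.6167
```

View pics/w2.png

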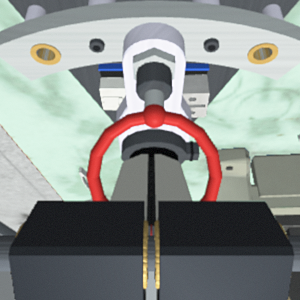

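Run:
```python
from h import *
from bench import robot, camrig, workorder, eoat
import cv2
np.set_printoptions(precision=2,suppress=True)
p,o=pose(0,25); s=p+9.7*perp(0)
for u in (3,6,9,11.5,13.5):
    robot.move_linear(s+[0,0,u],o,speed=20)
    print(u,robot.current_tcp_pos()-s,robot.current_contact_force(),robot.current_t())
d=camrig.get_image("side"); cv2.imwrite("pics/s2.png",cv2.resize(d["img"][205:335,275:420],None,fx=4,fy=4,interpolation=cv2.INTER_CUBIC))
```

```text
3 [-0.04  0.34  2.39] [ 0.51  1.25 -3.82] 8.0
6 [-0.05  0.27  5.81] [ 1.78  3.68 -5.54] 8.3
9 [-0.04  0.17  9.05] [ 0.22  3.47 -6.39] 8.6
11.5 [-0.18  0.12 11.52] [ 0.54  3.39 -6.21] 8.875
13.5 [-0.22  0.07 13.49] [-0.11  3.69 -7.54] 9.125
```

View pics/s2.png

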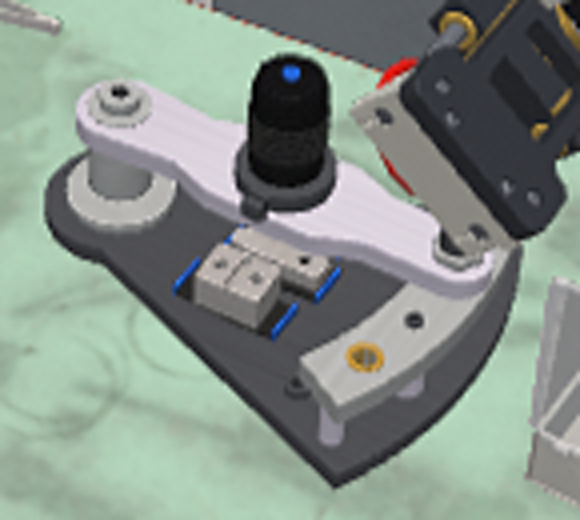

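```bash
cat >> h.py <<'E'
def hook(th,u):
    p,o=pose(th,25); return p+9.7*perp(th)+[0,0,u],o
E
python3 - <<'E'
from h import *
from bench import robot, camrig, workorder, eoat
import cv2
np.set_printoptions(precision=2,suppress=True)
robot.move_linear(*hook(0,14.1),speed=20)
print(robot.current_contact_force())
for th in np.linspace(0,-.349,8)[1:]:
    hit=robot.move_linear(*hook(th,14.1),speed=25,f_stop=8)
    print(round(th,3),hit,robot.current_tcp_pos()-hook(th,14.1)[0],robot.current_contact_force(),robot.current_t())
    if hit: break
d=camrig.get_image("side"); e=camrig.get_image("top")
a=cv2.resize(d["img"][205:335,275:420],None,fx=2.7,fy=3,interpolation=cv2.INTER_CUBIC);b=cv2.resize(e["img"][220:350,260:385],(391,390),interpolation=cv2.INTER_CUBIC)
cv2.imwrite("pics/s3.png",np.hstack([a[:390],b]))
E
```

```text
[-1.03  4.37 -7.09]
-0.05 False [-0.48  0.01  0.14] [-1.58  3.57 -6.91] 9.825
-0.1 False [-0.47 -0.07  0.12] [-1.31  3.35 -6.55] 10.225
-0.15 False [-0.48 -0.15  0.11] [-1.11  2.13 -7.87] 10.625
-0.199 False [-0.51 -0.11  0.08] [-0.75  3.   -6.59] 11.025
-0.249 False [-0.47 -0.12  0.09] [-1.73  2.58 -8.16] 11.425
-0.299 False [-0.46 -0.1   0.09] [-1.39  2.65 -6.61] 11.825
-0.349 False [-0.44 -0.19  0.04] [-2.05  1.67 -7.09] 12.225
```

View pics/s3.png

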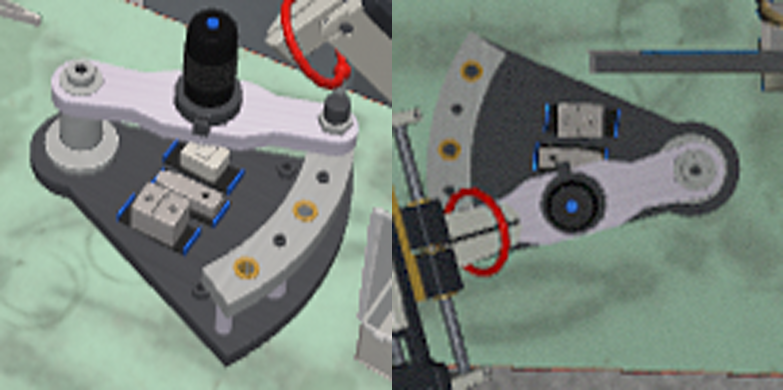

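Run:
```python
from h import *
from bench import robot, camrig, workorder, eoat
np.set_printoptions(precision=2,suppress=True)
for u in (12.5,11.5,10.5,9.5,8,6):
    robot.move_linear(*hook(-.349,u),speed=12)
    f=np.mean([robot.current_contact_force() for _ in range(4)],0)
    print(u,f,robot.current_t())
```

```text
12.5 [-1.12  3.14 -6.35] 12.6083
11.5 [-1.76  2.34 -6.72] 12.8583
10.5 [-1.24  2.73 -6.66] 13.1083
9.5 [-0.25  2.51 -6.65] 13.3583
8 [-0.08  3.19 -5.01] 13.6333
6 [-1.5   1.95 -5.  ] 13.95
```

Run:
```python
from h import *
from bench import robot, camrig, workorder, eoat
import cv2
np.set_printoptions(precision=2,suppress=True)
th=-.349
F=lambda:np.mean([robot.current_contact_force() for _ in range(4)],0)
for u in (3,1,-1): robot.move_linear(*hook(th,u),speed=15); print(u,F())
p,o=pose(th,25)
print(robot.move_linear(p,o,speed=20,f_stop=5),F())
print(robot.move_linear(pose(th,-80)[0],o,speed=70,f_stop=6),F(),robot.current_t())
robot.move_linear(pose(th,-80)[0]+[-30,60,60],o,speed=120)
d=camrig.get_image("side"); e=camrig.get_image("top"); cv2.imwrite("pics/side3.png",d["img"]); cv2.imwrite("pics/top3.png",e["img"])
a=cv2.resize(d["img"][205:335,275:420],(435,390),interpolation=cv2.INTER_CUBIC)[:,:400];b=cv2.resize(e["img"][220:350,260:385],(391,390),interpolation=cv2.INTER_CUBIC)
cv2.imwrite("pics/s4.png",np.hstack([a,b]))
print("ring pred side",(proj(CAM["side"],stand(*Q,150,th,118))-[275,205])*3,"if up 11",(proj(CAM["side"],stand(*Q,150,th,129))-[275,205])*3,
 "top",(proj(CAM["top"],stand(*Q,150,th,118))-[260,220])*[391/125,3]+[400,0])
```

```text
3 [-1.22  3.64 -4.43]
1 [0.64 0.51 0.09]
-1 [-0.59 -0.85  0.43]
False [-0.48 -0.13 -0.26]
False [-0.18  0.18 -0.36] 17.125
ring pred side [[344.17  54.28]] if up 11 [[346.17  39.58]] top [[480.85 228.68]]
```

View pics/s4.png

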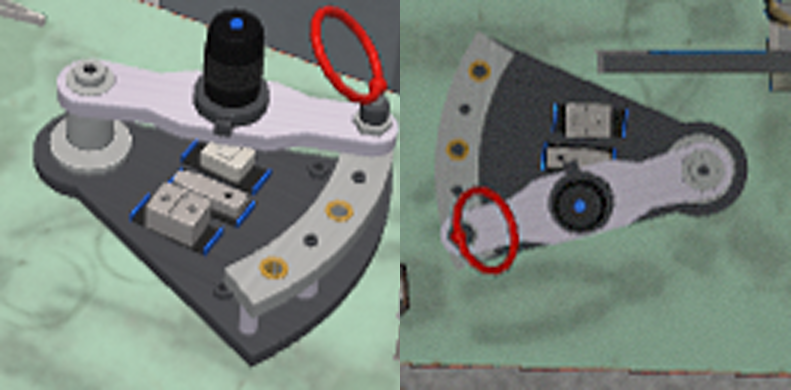

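```bash
python3 -c "
from bench import robot, camrig, workorder, eoat
robot.sleep(0.3); print(robot.current_contact_force()); print(workorder.hand_in())"
```

```text
[-0.38435693  0.18945794  1.38427934]
the job is handed in; nothing more can be done
None
```

The microscope is now over the white housing in the near nest, with the index pin fully home in the near hole and the closed fingers out and clear; I handed the job in at about 18 s, and no verdict came back.

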